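# Close the board tester and hold its cam lever at full lift

### The arm

A 6-joint arm with a two-finger parallel gripper is mounted at the origin on a cart in front of the work surface, level with it; the furniture and walls round the work are solid. World frame = base frame: x ahead of the robot, y to its left, z up, the work surface at z = 0. Lengths are in m, angles in rad, forces in N, time in s.
With the tool pointing down it reaches from about 0.275 to 0.775 m from the base axis. Payload 14.6 kg.
Tool frame: the origin (TCP) lies at the very end of the fingers, on their centre line; the grasp point (between the pads) lies 19 mm behind it; z points along the fingers, y is the line along which they close (so a half turn about z gives the same grasp; the last joint's range is limited). The gripper opens to 85 mm and grips with 20 to 120 N. Pads are 22 mm wide; open, the fingers measure 114 mm over their backs; the gripper's body (76 mm by 85 mm) begins 54 mm behind the grasp point. The pads swing forward as they close: fully open they stand 13 mm farther back than shut.
Start: joints at [1.04, 0.263, -0.048, 1.259, 0, 1.415], TCP at [0.193, 0.488, 0.231] pointing down, gripper open.
Joint ranges: [-2.65, 2.65], [-0.89, 1.7], [-1.18, 1.37], [-2.13, 2.11], [-1.35, 1.29], [-3.14, 3.14]. Speed limits (rad/s): [1.89, 1.89, 2.57, 2.79, 3.14, 3.14].

### API

Orientations are given as a 3x3 rotation matrix whose columns are the frame's x, y, z axes.
In Python, from rig import status, optics, bot gives the robot as it stands.
- The arm moves only by the shell command python3 -m inch 'ROWS' [FORCE]. ROWS is text: rows parted by semicolons, each of 7 numbers parted by spaces: the shift along the tool's x, y, z in m, then the turn, a rotation vector about the tool's x, y, z in degrees, then the finger opening in m, from 0 to 0.0854. A call has 1 to 5 rows; each row is the pose to reach, as a shift and turn from the pose commanded when the call began, along the tool's axes at that moment; what a row does not reach only later rows make up. A row lasts 1/8 s, in which the tool goes at most 62.5 mm and 10.7 degrees, less where a joint would pass 70% of its speed; a pose out of reach is approached as far as the arm can. A call with a gripper value outside its range is refused whole. The fingers move at their own pace and stop on an object; FORCE is the grip in N (left out, the last holds). Time passes only in rows, so rows that repeat a pose let the fingers close. It gives the time, the measured TCP pose, the force, the opening and the grip force at its end, in the units of the state.
- status.read_state(): the state, without advancing time (a new reading comes with each control period).
- optics.grab_frame(name): name is "scene" or "side" or "wrist"; returns a dict with "color" (384x512x3 uint8, red, green, blue), "intrinsics" (3x3 intrinsics, pixels), "k1" (the pictures are not rectified: a ray, as slopes to the right and down, at radius r is drawn at 1 + k1 r^2 times it, then the intrinsics apply), "R" (3x3) and "t" (3): a world point X has camera coordinates R X + t. Camera axes: x right, y down, z forward; pixel columns grow to the right and rows downward; lengths in m; the calibration is good to about 2 mm. A picture is of the moment at which its call begins. There is no depth.
- bot.sign_off(): hands the job in; it is judged then, once.
The state is a dict: "t": time; "joint_positions": joint angles; "qvel": joint speeds; "effort": joint torques, N m; "tool_pos": TCP position; "ee_rot": TCP orientation; "wrist_force": force on the tool from outside, world axes, zero at the start; "ft_torque": the same for the moment, N m; "grip_width": finger opening in m; "grasp_force": force on a finger pad.
Only numpy, scipy, OpenCV 4.12 (cv2) and the standard library are available. Lean on these libraries where they do the work, as an engineer would, in place of code of your own. Each camera call takes 0.05 s, during which the arm holds its last target. There are 200 camera calls.

### The job

Lower the lid of the board tester over the circuit board, gently and until it lies fully closed. Then take the cam lever on the tester's right side by its grip, swing it up until it stands straight up, square to the bench: there the cam has its highest lift and presses the probes against the board (any farther and it sinks again). The lever springs back when let go, so finish while still holding it there; do not disturb the things lying around the tester.

Things in the scene. Friction and masses are not known exactly. Their poses are not given: they have to be found in the camera images.
- tester: board tester bolted to the bench: grey box 170 (x) x 160 (y) mm, top rim at z = 78 mm, open well with a black nest and the board in it. Origin: centre of its underside on the bench; x points away from the robot (to the hinge side), y to the left, z up; yawed a little. Lid hinge along y at x = +89, z = 80 mm; cam lever on its right (-y) side
- tester_lid (a joint): hinge angle of the lid, rad: 0 = fully closed, about 1.57 = standing upright, stop at 1.75. The lid is an aluminium frame 171 x 160 x 10 mm with a clear window, 0.45 kg, on a stiff friction hinge (0.55 N m): it stays at any angle where it is left and must be pushed or led all the way down. Closed, its top face is at z = 88 mm
- lid_handle (a point): middle of the lid's handle: a round steel bar, 12 mm diameter, free length 90 mm along the tester's y, standing 42 mm clear above the lid's top face near its front edge, 160 mm from the hinge line. It can be pinched from above at every lid angle and turns in the fingers. In the tester frame with the lid closed: x = -63, y = 0, z = 130 mm
- lid_hinge (a point): middle of the lid's hinge line, which runs along the tester's y. The handle moves on a circle about it, towards the robot and down as the lid closes
- cam_lever (a joint): angle of the cam lever, rad: 0 = lying level, pointing to the robot (down, at its stop); pi/2 = standing straight up: highest lift, 7 mm; lift = 7 mm x sin(angle), so beyond pi/2 the probes sink again; far stop at 2.05. A spring pulls it back to 0 with 0.2 N m at 0 and 0.36 N m at pi/2 (about 4 N at the grip)
- grip_mid (a point): middle of the lever's grip (the grip's axis), 90 mm from the pivot axis. In the tester frame with the lever down: x = -60, y = -140, z = 40 mm; with the lever upright: x = +30, y = -140, z = 130 mm
- lever_pivot (a point): point on the lever's pivot axis (which runs along the tester's y), in the plane of the flat lever arm: tester frame x = +30, y = -96, z = 40 mm. The grip circles about this axis, from the robot's side upward, as the angle grows
- lever_grip: black plastic grip of the cam lever: a round sleeve 16 mm in diameter and 72 mm long, standing out sideways from the end of the lever arm to the right (-y of the tester), free to turn on its pin so that it can be pinched from above and led round without turning the hand. Origin: its inner end, next to the arm; the sleeve runs along its -y
- probes: block of 28 brass spring probes under the nest, lifted by the cam: the tips touch the board's underside after 1.5 mm of lift, raise it 1.5 mm against the closed lid's pressure posts, and the probe springs take up the rest, pressing with about 4 N at full lift. Origin: at the tester's origin with the lever down; rises 3 mm in all with the lid closed
- nest (a point): centre of the nest floor on which the board lies, 56 mm above the tester's origin; the pocket is 53 x 93 mm
- board: circuit board under test, 50 x 90 x 14 mm with its parts, lying loose in the nest. Origin: centre of its underside
- next_board: bystander, to be left alone: blue circuit board 55 x 80 x 14 mm lying flat to the left of the tester. Origin: centre of its underside
- capacitor: bystander, to be left alone: upright blue capacitor can, diameter 36, height 55 mm, behind to the left of the tester. Origin: centre of its underside
- transformer: bystander, to be left alone: small mains transformer, 43 x 73 x 37 mm, lying to the right of the lever. Origin: centre of its underside
There are look-alikes about, which are no part of the job. There is more than one size of the board; the one meant has the size given above.

How it is judged:
By the outcome, as a careful person would: the job done as asked, in the order asked, and still so for the second after the job is handed in, while the arm keeps its last pose, push and grip.
It also fails if it takes over 48 s, if anything falls off the work surface, if the arm or the gripper's body presses on something with over 40 N, if the wrist force passes 120 N, or if a joint passes its speed limit or range.

## Working session

There is one attempt and no reset: what is moved stays moved. The work goes in short steps, Python scripts to look and compute and a shell command to move; the robot and the scene stay as the last step left them, time stands still between calls to the robot, and variables do not carry over. Pictures are saved under pics/ and viewed, at most 10 in all, crops included, and the job is handed in when it is done.

```bash
mkdir -p pics; ls
python3 - <<'E'
from rig import status, optics
import cv2,numpy as np,json
s=status.read_state(); print({k:np.round(v,3).tolist() for k,v in s.items()})
for n in("scene","side"):
    f=optics.grab_frame(n); cv2.imwrite(f"pics/{n}0.png",cv2.resize(f["color"][:,:,::-1],(800,600),interpolation=cv2.INTER_CUBIC))
    np.savez(f"pics/{n}0.npz",**f)
    C=-f["R"].T@f["t"];print(n,C,f["k1"],f["intrinsics"].tolist())
E
```

```text
pics
{'t': 0.0, 'joint_positions': [1.04, 0.264, -0.049, 1.259, -0.0, 1.415], 'qvel': [0.0, -0.001, -0.0, -0.001, -0.002, -0.001], 'effort': [0.002, -63.761, 38.457, 0.014, 0.0, 0.0], 'tool_pos': [0.193, 0.488, 0.231], 'ee_rot': [[-0.93, 0.367, -0.001], [0.367, 0.93, -0.001], [0.0, -0.001, -1.0]], 'wrist_force': [0.356, -0.572, -1.128], 'ft_torque': [-0.007, 0.076, -0.034], 'grasp_force': 0.0, 'grip_width': 0.085}
scene [-0.20730478 -0.49530742  0.66110158] 0.03652148128901299 [[439.58614167179155, 0.0, 258.0958672560265], [0.0, 439.58614167179155, 193.51079766930167], [0.0, 0.0, 1.0]]
side [0.47287691 0.91208442 0.53806546] -0.10973578412217573 [[363.894992672474, 0.0, 252.73854460121424], [0.0, 363.894992672474, 189.29591005385157], [0.0, 0.0, 1.0]]
```

View pics/scene0.png

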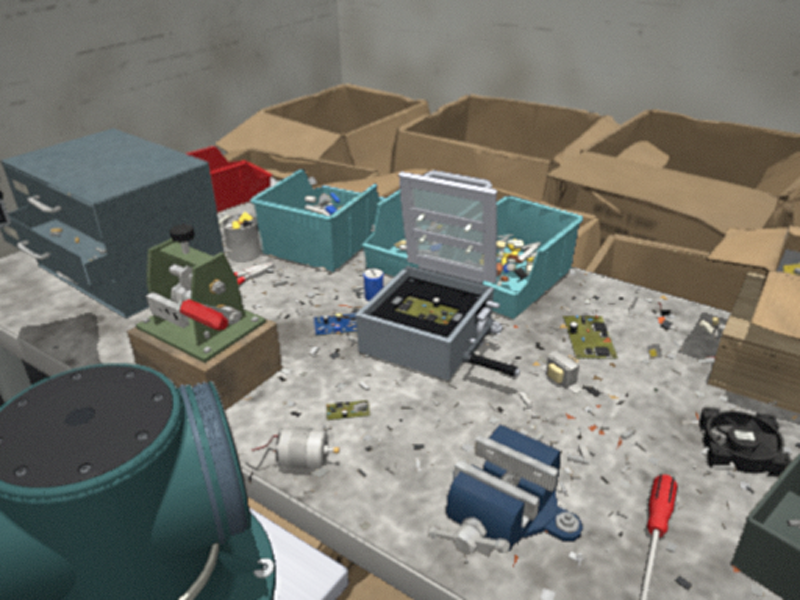

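View pics/side0.png

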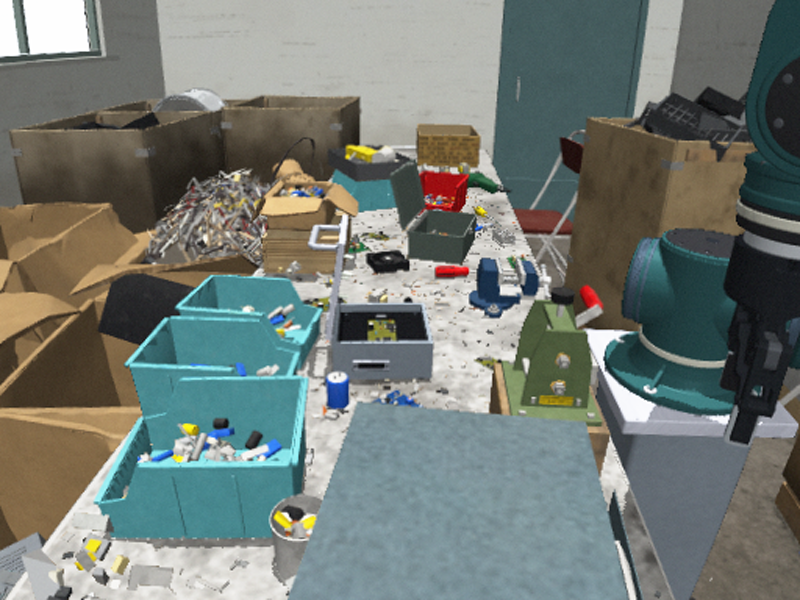

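Run:
```python
import cv2,numpy as np
a=np.load("pics/scene0.npz")["color"][100:260,215:415,::-1]
b=np.load("pics/side0.npz")["color"][130:270,185:300,::-1]
cv2.imwrite("pics/c1.png",cv2.resize(a,(750,600),interpolation=cv2.INTER_CUBIC))
cv2.imwrite("pics/c2.png",cv2.resize(b,(493,600),interpolation=cv2.INTER_CUBIC))
```

```text
(no output)
```

View pics/c1.png

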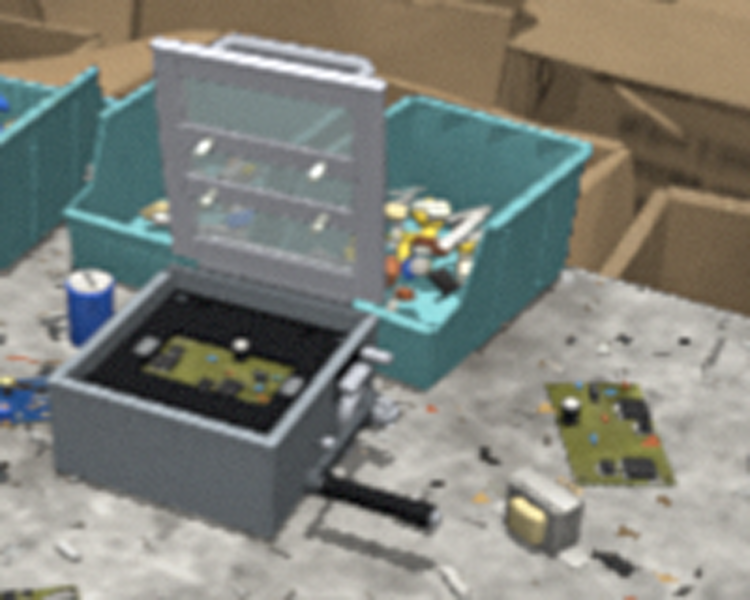

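View pics/c2.png

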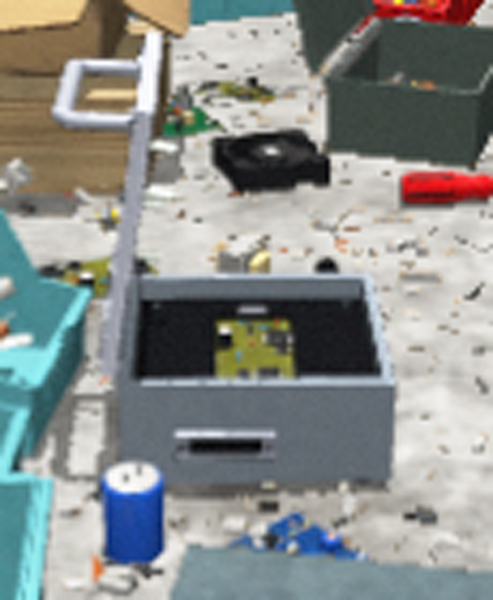

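```bash
cat > h.py <<'E'
import numpy as np
from scipy.optimize import least_squares
def proj(f,X):
    p=np.atleast_2d(X)@f["R"].T+f["t"]; s=p[:,:2]/p[:,2:]; s=s*(1+f["k1"]*(s**2).sum(1,keepdims=True))
    K=f["intrinsics"]; return s*K[0,0]+K[:2,2]
def T(q,P):
    c,s=np.cos(q[2]),np.sin(q[2]); P=np.atleast_2d(P)
    return P@np.array([[c,s,0],[-s,c,0],[0,0,1]])+[q[0],q[1],0]
def handle(a,y=0): # lid angle -> tester frame
    c,s=np.cos(a),np.sin(a); x,z=-.152,.050
    return np.array([.089+x*c+z*s,y,.080-x*s+z*c])
def grip(a,y=-.14): return np.array([.03-.09*np.cos(a),y,.04+.09*np.sin(a)])
E
cat > fit.py <<'E'
from h import *
S=np.load("pics/scene0.npz");D=np.load("pics/side0.npz")
S={k:S[k] for k in S};D={k:D[k] for k in D}
A=[((-85,80,78),(52,381)),((-85,-80,78),(278,440)),((-85,80,0),(57,472)),((-85,-80,0),(274,535)),((-60,-104,40),(325,484)),((-60,-176,40),(432,516))]
B=[((-85,80,78),(393,380)),((-85,80,0),(390,487)),((-85,-80,78),(375,278)),((85,80,78),(125,382))]
pa=np.array([b for a,b in A])/3.75+[215,100]; pb=np.array([b for a,b in B])/4.287+[185,130]
Xa=np.array([a for a,b in A])/1e3; Xb=np.array([a for a,b in B])/1e3
ha=np.array([(232,42),(365,66)])/3.75+[215,100]; hb=np.array([(66,105),(78,68)])/4.287+[185,130]
def r(q):
    H=np.array([handle(q[3],.045),handle(q[3],-.045)])
    return np.r_[proj(S,T(q,Xa))-pa,proj(D,T(q,Xb))-pb,proj(S,T(q,H))-ha,proj(D,T(q,H))-hb].ravel()
o=least_squares(r,[.5,0,0,1.57],loss="soft_l1");q=o.x
print(q.round(4));print(r(q).reshape(-1,2).round(1).tolist())
print("handle",T(q,handle(q[3])).round(4),"hinge",T(q,[.089,0,.08]),"grip",T(q,grip(0)).round(4),T(q,grip(np.pi/2)).round(4))
np.save("q.npy",q)
E
python3 fit.py
```

```text
[0.5569 0.0023 0.1227 1.3868]
[[-1.2, -0.6], [-0.5, 1.5], [-1.0, 1.3], [-0.2, 3.2], [0.6, 0.2], [1.7, 0.5], [-0.1, -0.0], [-0.8, 0.2], [-1.8, -1.8], [-2.7, 0.1], [0.2, 0.6], [-1.5, 0.5], [-0.2, 1.7], [-0.3, -0.4]]
handle [[0.6664 0.0158 0.2386]] hinge [[0.64518464 0.01314559 0.08      ]] grip [[ 0.5144 -0.144   0.04  ]] [[ 0.6038 -0.133   0.13  ]]
```

```bash
cat > go.py <<'E'
# usage: go.py x y z yawdeg(of tool y axis): shift in present tool axes + turn
import sys; from h import *; from rig import status
from scipy.spatial.transform import Rotation as Rn
s=status.read_state(); R=np.array(s["ee_rot"]); a=[float(v) for v in sys.argv[1:]]
w=np.radians(a[3]); y=np.array([np.cos(w),np.sin(w),0]); z=np.array([0,0,-1.]); G=np.c_[np.cross(y,z),y,z]
print((R.T@(np.array(a[:3])-s["tool_pos"])).round(4),Rn.from_matrix(R.T@G).as_rotvec(True).round(1),"t",s["t"],s["tool_pos"],s["wrist_force"],s["grip_width"])
E
python3 -m inch '0 0 -0.12 0 0 0 0.045;0 0 -0.12 0 0 0 0.045;-0.3 -0.13 -0.125 0 0 30 0.045;-0.3 -0.13 -0.125 0 0 30 0.045;-0.3 -0.13 -0.125 0 0 30 0.045' 60
python3 go.py .666 .016 .33 7
```

```text
t: 0.72
tool_pos: [0.3263, 0.3545, 0.354]
ee_rot: [[-0.618, 0.786, -0.0], [0.786, 0.618, -0.0], [0.0, -0.0, -1.0]]
wrist_force: [0.8, 0.2, -0.7]
grip_width: 0.045
grasp_force: 0.0
[-0.4761  0.0577  0.024 ] [-0.   0.  31.2] t 0.725 [0.32627917 0.35446321 0.35404119] [ 0.75613908  0.19143038 -0.74679733] 0.04497124094264015
```

```bash
python3 -m inch '-0.476 0.058 0.024 0 0 31 0.045;-0.476 0.058 0.024 0 0 31 0.045;-0.476 0.058 0.024 0 0 31 0.045;-0.476 0.058 0.024 0 0 31 0.045;-0.476 0.058 0.024 0 0 31 0.045' >/dev/null
python3 go.py .666 .016 .33 7
```

```text
[-0.1332  0.1008  0.0082] [-0.  -0.   0.5] t 1.35 [0.54879093 0.13499587 0.33826108] [0.04908521 0.50938117 0.46938189] 0.04528143078299506
```

```bash
python3 -m inch '-0.133 0.101 0.008 0 0 0.5 0.045;-0.133 0.101 0.008 0 0 0.5 0.045;-0.133 0.101 0.008 0 0 0.5 0.045;-0.133 0.101 0.008 0 0 0.5 0.045;-0.133 0.101 0.008 0 0 0.5 0.045' >/dev/null
python3 go.py .666 .016 .33 7
python3 - <<'E'
from rig import optics
import cv2,numpy as np
ims=[]
f=optics.grab_frame("wrist");np.savez("pics/w1.npz",**f); g=optics.grab_frame("side");np.savez("pics/s1.npz",**g)
a=f["color"][:,:,::-1]; b=cv2.resize(g["color"][90:282,170:320,::-1],(300,384),interpolation=cv2.INTER_CUBIC)
cv2.imwrite("pics/m1.png",np.hstack([a[:,:490],b]))
E
```

```text
[-0.0025  0.0009  0.0003] [-0. -0. -0.] t 1.975 [0.6648045  0.01836922 0.33031944] [0.42825214 0.2538066  0.43067246] 0.0446508666497023
```

View pics/m1.png

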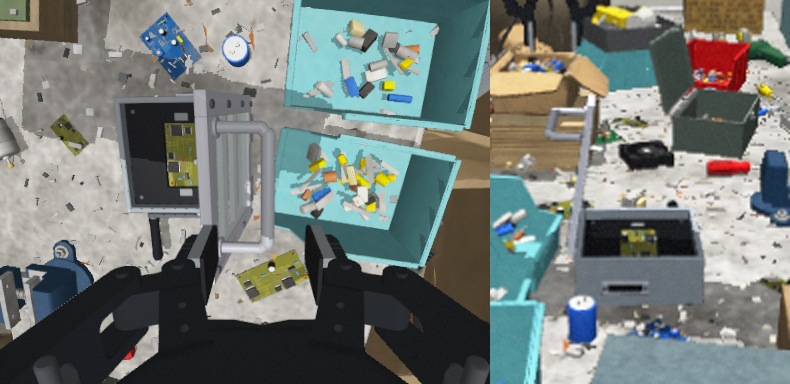

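```bash
cat >> fit.py <<'E'
W=np.load("pics/w1.npz");W={k:W[k] for k in W}
Xw=np.array([(-85,80,78),(-85,-80,78),(-60,-104,40),(-60,-176,40)])/1e3; pw=np.array([(116,97),(126,213),(153,219),(157,257)])
hw=np.array([(266,128),(268,249)])
def r2(q):
    H=np.array([handle(q[3],.045),handle(q[3],-.045)])
    return np.r_[r(q),proj(W,T(q,Xw)).ravel()-pw.ravel(),(proj(W,T(q,H))-hw)[:,0].ravel()*2]
o=least_squares(r2,q,loss="soft_l1");q=o.x
print(q.round(4));print(r2(q)[:28].reshape(-1,2).round(1).tolist(),r2(q)[28:].round(1))
print(proj(W,T(q,np.array([handle(q[3],.045),handle(q[3],-.045)]))))
print("handle",T(q,handle(q[3])).round(4),"hinge",T(q,[.089,0,.08]),"grip",T(q,grip(0)).round(4),T(q,grip(np.pi/2)).round(4))
np.save("q.npy",q)
E
python3 fit.py
```

```text
[0.5569 0.0023 0.1227 1.3868]
[[-1.2, -0.6], [-0.5, 1.5], [-1.0, 1.3], [-0.2, 3.2], [0.6, 0.2], [1.7, 0.5], [-0.1, -0.0], [-0.8, 0.2], [-1.8, -1.8], [-2.7, 0.1], [0.2, 0.6], [-1.5, 0.5], [-0.2, 1.7], [-0.3, -0.4]]
handle [[0.6664 0.0158 0.2386]] hinge [[0.64518464 0.01314559 0.08      ]] grip [[ 0.5144 -0.144   0.04  ]] [[ 0.6038 -0.133   0.13  ]]
[0.5563 0.0035 0.1182 1.4018]
[[-1.8, -0.7], [-1.3, 1.5], [-1.5, 1.1], [-1.0, 3.2], [-0.2, 0.2], [0.9, 0.6], [-0.0, 0.3], [-0.7, 0.5], [-1.4, -1.6], [-2.7, 0.2], [0.3, 0.4], [-1.5, 0.3], [-1.0, 1.9], [-0.9, -0.2]] [-3.3  0.6  0.3  0.1  1.  -0.   1.5  2.6  1.  -4.6]
[[266.51060548 137.59376333]
 [265.67586776 242.20095871]]
handle [[0.6682 0.0167 0.2382]] hinge [[0.64463097 0.01394888 0.08      ]] grip [[ 0.5132 -0.1426  0.04  ]] [[ 0.6026 -0.132   0.13  ]]
```

```bash
python3 -m inch '-0.002 0.003 0.06 0 0 0 0.045;-0.002 0.003 0.11 0 0 0 0.045;-0.002 0.003 0.11 0 0 0 0.045;-0.002 0.003 0.11 0 0 0 0.0;-0.002 0.003 0.11 0 0 0 0.0' 40
python3 -m inch '0 0 0 0 0 0 0;0 0 0 0 0 0 0' | tail -4; python3 go.py .668 .016 .22 7
```

```text
t: 2.7
tool_pos: [0.6696, 0.0166, 0.2235]
ee_rot: [[-0.122, 0.993, 0.005], [0.993, 0.122, -0.0], [-0.001, 0.005, -1.0]]
wrist_force: [-1.1, 0.8, 11.5]
grip_width: 0.0105
grasp_force: 38.9
ee_rot: [[-0.122, 0.993, 0.005], [0.993, 0.122, -0.0], [-0.001, 0.005, -1.0]]
wrist_force: [-1.0, 0.7, 8.4]
grip_width: 0.0105
grasp_force: 39.0
[-0.0004 -0.0017  0.0035] [ 0.3  0.  -0. ] t 2.95 [0.66959513 0.01656318 0.22351696] [-0.99331624  0.71573913  8.42791956] 0.010523169646896846
```

Run:
```python
import numpy as np
p=lambda d:np.array([.16*np.cos(np.radians(d)),-.16*np.sin(np.radians(d))])*1e3
for b in (81.5,101.5,121.5,141.5):
    print(b,[(p(b+4*k)-p(b)).round(1).tolist() for k in range(1,6)])
```

```text
81.5 [[-11.1, -1.3], [-22.3, -1.8], [-33.4, -1.5], [-44.5, -0.4], [-55.5, 1.5]]
101.5 [[-10.9, 2.6], [-21.5, 6.0], [-31.9, 10.1], [-42.0, 14.9], [-51.7, 20.4]]
121.5 [[-9.3, 6.2], [-18.2, 13.0], [-26.5, 20.4], [-34.4, 28.3], [-41.6, 36.8]]
141.5 [[-6.6, 9.0], [-12.6, 18.4], [-18.0, 28.2], [-22.6, 38.4], [-26.5, 48.8]]
```

```bash
python3 -m inch '0 -0.0055 -0.0007 0 0 0 0;0 -0.0111 -0.0013 0 0 0 0;0 -0.0167 -0.0016 0 0 0 0;0 -0.0223 -0.0018 0 0 0 0;0 -0.0278 -0.0017 0 0 0 0'
python3 -m inch '0 -0.0056 0.0002 0 0 0 0;0 -0.0111 0.0003 0 0 0 0;0 -0.0167 0.0014 0 0 0 0;0 -0.0222 0.0018 0 0 0 0;0 -0.0277 0.0032 0 0 0 0'; python3 go.py .6 .016 .22 7
```

```text
t: 3.58
tool_pos: [0.6428, 0.0133, 0.2254]
ee_rot: [[-0.122, 0.993, 0.007], [0.993, 0.122, 0.0], [-0.001, 0.007, -1.0]]
wrist_force: [5.3, 3.0, 8.2]
grip_width: 0.0103
grasp_force: 41.3
t: 4.2
tool_pos: [0.6148, 0.0098, 0.2218]
ee_rot: [[-0.121, 0.993, 0.006], [0.993, 0.121, -0.0], [-0.001, 0.006, -1.0]]
wrist_force: [1.2, 2.5, 13.2]
grip_width: 0.0106
grasp_force: 42.6
[ 0.008  -0.014   0.0017] [ 0.3  0.  -0. ] t 4.2 [0.61482242 0.00978721 0.22177203] [ 1.16325746  2.48893123 13.17435465] 0.010594897049300922
```

```bash
python3 -m inch '0 -0.0055 0.001 0 0 0 0;0 -0.0109 0.0024 0 0 0 0;0 -0.0163 0.004 0 0 0 0;0 -0.0215 0.0058 0 0 0 0;0 -0.0268 0.0077 0 0 0 0'|grep -E "pos|force"
python3 -m inch '0 -0.0051 0.0023 0 0 0 0;0 -0.0103 0.0047 0 0 0 0;0 -0.0152 0.0072 0 0 0 0;0 -0.0201 0.0098 0 0 0 0;0 -0.0249 0.0127 0 0 0 0'|grep -E "pos|force|width"
```

```text
tool_pos: [0.5873, 0.0065, 0.2129]
wrist_force: [0.1, 1.9, 7.9]
grasp_force: 43.0
tool_pos: [0.5621, 0.0034, 0.1994]
wrist_force: [-0.4, 1.5, 7.1]
grip_width: 0.0101
grasp_force: 43.9
```

```bash
python3 -m inch '0 -0.0047 0.003 0 0 0 0;0 -0.0093 0.0062 0 0 0 0;0 -0.0138 0.0096 0 0 0 0;0 -0.0182 0.013 0 0 0 0;0 -0.0224 0.0167 0 0 0 0'|grep -E "pos|force"
python3 -m inch '0 -0.0041 0.0037 0 0 0 0;0 -0.0081 0.0077 0 0 0 0;0 -0.012 0.0116 0 0 0 0;0 -0.0157 0.0158 0 0 0 0;0 -0.0192 0.0201 0 0 0 0'|grep -E "pos|force|width"
```

```text
tool_pos: [0.5395, 0.0007, 0.1817]
wrist_force: [2.9, 2.8, 1.9]
grasp_force: 44.3
tool_pos: [0.5201, -0.0017, 0.1616]
wrist_force: [2.3, -0.5, 0.1]
grip_width: 0.0104
grasp_force: 43.7
```

```bash
python3 -m inch '0 -0.0034 0.0045 0 0 0 0;0 -0.0066 0.009 0 0 0 0;0 -0.0097 0.0136 0 0 0 0;0 -0.0126 0.0184 0 0 0 0;0 -0.0154 0.0232 0 0 0 0'|grep -E "pos|force"
python3 -m inch '0 -0.0026 0.005 0 0 0 0;0 -0.0048 0.01 0 0 0 0;0 -0.0072 0.0152 0 0 0 0;0 -0.0082 0.0178 0 0 0 0;0 -0.0092 0.0204 0 0 0 0'|grep -E "pos|force|width"
```

```text
tool_pos: [0.5051, -0.0035, 0.1383]
wrist_force: [4.0, 0.2, 1.2]
grasp_force: 44.1
tool_pos: [0.4961, -0.0046, 0.1181]
wrist_force: [1.2, -0.2, 4.5]
grip_width: 0.0104
grasp_force: 44.3
```

```bash
python3 -m inch '0 -0.0005 0.0015 0 0 0 0;0 -0.001 0.003 0 0 0 0;0 -0.0015 0.0045 0 0 0 0;0 -0.0018 0.0055 0 0 0 0;0 -0.002 0.0065 0 0 0 0'|grep -E "pos|force"
```

```text
tool_pos: [0.494, -0.0049, 0.1117]
wrist_force: [-0.8, -0.6, 4.3]
grasp_force: 44.8
```

```bash
python3 -m inch '0 -0.0002 0.0008 0 0 0 0;0 -0.0004 0.0016 0 0 0 0;0 -0.0006 0.0024 0 0 0 0;0 -0.0006 0.0024 0 0 0 0'|grep -E "pos|force"
```

```text
tool_pos: [0.494, -0.0049, 0.1111]
wrist_force: [-8.3, 0.9, 32.7]
grasp_force: 48.0
```

```bash
python3 -m inch '0 0.0006 -0.0016 0 0 0 0;0 0.0006 -0.0016 0 0 0 0.045;0 0.0006 -0.0016 0 0 0 0.045;0 0.0006 -0.05 0 0 0 0.045;0 0.0006 -0.09 0 0 0 0.045'|grep -E "pos|force|width"; python3 go.py .5132 -.1426 .14 6.8
```

```text
tool_pos: [0.4939, -0.0048, 0.2004]
wrist_force: [1.1, -0.4, 0.5]
grip_width: 0.0446
grasp_force: 0.0
[-0.1391  0.0025  0.0604] [-0.  -0.   0.2] t 9.7 [ 0.49391567 -0.00478689  0.20039258] [ 1.10466193 -0.36477279  0.46713479] 0.04459398126962724
```

```bash
python3 -m inch '-0.06 0.0025 0 0 0 0.2 0.05;-0.12 0.0025 0.02 0 0 0.2 0.05;-0.139 0.0025 0.06 0 0 0.2 0.05;-0.139 0.0025 0.06 0 0 0.2 0.05;-0.139 0.0025 0.06 0 0 0.2 0.05'|grep -E "pos|force|width"; python3 go.py .5132 -.1426 .14 6.8
python3 - <<'E'
from rig import optics
import cv2,numpy as np; from h import *
q=np.load("q.npy")
f=optics.grab_frame("wrist");np.savez("pics/w2.npz",**f); g=optics.grab_frame("side"); h=optics.grab_frame("scene")
a=f["color"][:,:,::-1]; b=cv2.resize(g["color"][130:226,200:340,::-1],(280,192)); c=cv2.resize(h["color"][130:226,220:360,::-1],(280,192))
cv2.imwrite("pics/m2.png",np.hstack([a,np.vstack([b,c])]))
print(proj(f,T(q,[grip(0,-.104),grip(0,-.140),grip(0,-.176)])).round(0).tolist())
E
```

```text
tool_pos: [0.5136, -0.1419, 0.1401]
wrist_force: [0.1, -0.1, 0.5]
grip_width: 0.0497
grasp_force: 0.0
[-0.0006 -0.0005  0.0001] [ 0. -0. -0.] t 10.325 [ 0.51360542 -0.14190493  0.14013882] [ 0.07132478 -0.06136381  0.51186588] 0.04970457415205365
[[262.0, 146.0], [262.0, 188.0], [261.0, 227.0]]
```

View pics/m2.png

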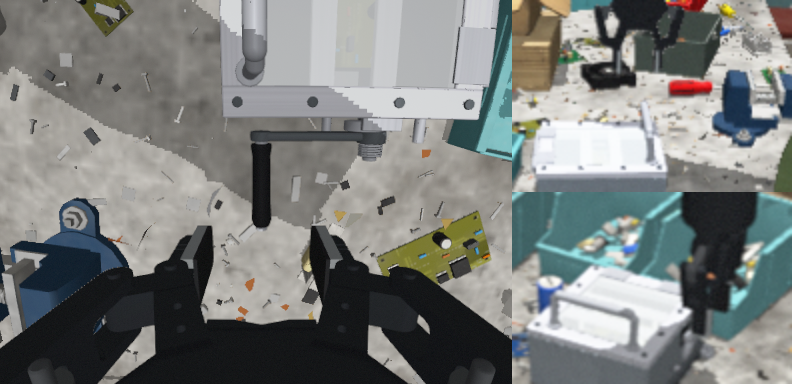

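```bash
python3 -m inch '0.001 -0.0005 0.06 0 0 0 0.05;0.001 -0.0005 0.1 0 0 0 0.05;0.001 -0.0005 0.119 0 0 0 0.05;0.001 -0.0005 0.119 0 0 0 0;0.001 -0.0005 0.119 0 0 0 0' 40|grep -E "pos|force|width"; python3 -m inch '0.001 0 0 0 0 0 0;0 0 0 0 0 0 0;0 0 0 0 0 0 0'|grep -E "pos|force|width"
python3 - <<'E'
import numpy as np
p=lambda d:np.array([-.09*np.cos(np.radians(d)),-.09*np.sin(np.radians(d))])*1e3
for b in (0,20,40,60,80):
    print(b,[(p(b+4*k)-p(b)).round(1).tolist() for k in range(1,6)])
E
```

```text
tool_pos: [0.5136, -0.1416, 0.0216]
wrist_force: [-4.7, -0.2, 1.0]
grip_width: 0.015
grasp_force: 41.6
tool_pos: [0.5135, -0.1416, 0.0212]
wrist_force: [-0.8, 1.3, 6.9]
grip_width: 0.0143
grasp_force: 39.4
0 [[0.2, -6.3], [0.9, -12.5], [2.0, -18.7], [3.5, -24.8], [5.4, -30.8]]
20 [[2.4, -5.8], [5.1, -11.5], [8.2, -16.9], [11.8, -22.1], [15.6, -27.1]]
40 [[4.2, -4.7], [8.7, -9.0], [13.5, -13.1], [18.6, -16.8], [23.9, -20.1]]
60 [[5.5, -2.9], [11.3, -5.5], [17.2, -7.7], [23.2, -9.4], [29.4, -10.7]]
80 [[6.2, -0.9], [12.5, -1.3], [18.8, -1.3], [25.0, -0.9], [31.3, 0.0]]
```

```bash
python3 -m inch '0 0.0002 -0.0063 0 0 0 0;0 0.0009 -0.0125 0 0 0 0;0 0.002 -0.0187 0 0 0 0;0 0.0035 -0.0248 0 0 0 0;0 0.0054 -0.0308 0 0 0 0'|grep -E "pos|force|width"
python3 -m inch '0 0.0024 -0.0058 0 0 0 0;0 0.0051 -0.0115 0 0 0 0;0 0.0082 -0.0169 0 0 0 0;0 0.0118 -0.0221 0 0 0 0;0 0.0156 -0.0271 0 0 0 0'|grep -E "pos|force|width"
```

```text
tool_pos: [0.5183, -0.1409, 0.0515]
wrist_force: [2.6, -0.5, -4.9]
grip_width: 0.0144
grasp_force: 39.0
tool_pos: [0.5335, -0.1391, 0.0785]
wrist_force: [-4.7, -1.6, -1.1]
grip_width: 0.0148
grasp_force: 39.4
```

```bash
python3 -m inch '0 0.0042 -0.0047 0 0 0 0;0 0.0087 -0.009 0 0 0 0;0 0.0135 -0.0131 0 0 0 0;0 0.0186 -0.0168 0 0 0 0;0 0.0239 -0.0201 0 0 0 0'|grep -E "pos|force|width"
python3 -m inch '0 0.0055 -0.0029 0 0 0 0;0 0.0113 -0.0055 0 0 0 0;0 0.0172 -0.0077 0 0 0 0;0 0.0232 -0.0094 0 0 0 0;0 0.0263 -0.0101 0 0 0 0'|grep -E "pos|force|width"
```

```text
tool_pos: [0.5571, -0.1363, 0.0989]
wrist_force: [-7.3, -1.4, 4.8]
grip_width: 0.0149
grasp_force: 40.0
tool_pos: [0.5839, -0.1332, 0.1094]
wrist_force: [-6.4, -0.9, 8.7]
grip_width: 0.0146
grasp_force: 40.3
```

```bash
python3 -m inch '0 0.004 -0.0008 0 0 0 0;0 0.0085 -0.0013 0 0 0 0;0 0.013 -0.0016 0 0 0 0;0 0.0185 -0.0018 0 0 0 0;0 0.0185 -0.0018 0 0 0 0'|grep -E "pos|force|width"
python3 go.py .6029 -.131 .1112 6.9
python3 - <<'E'
from rig import optics
import cv2,numpy as np; from h import *
q=np.load("q.npy")
f=optics.grab_frame("wrist"); h=optics.grab_frame("scene"); np.savez("pics/sc3.npz",**h)
a=f["color"][:,:,::-1]; c=cv2.resize(h["color"][130:226,250:346,::-1],(384,384),interpolation=cv2.INTER_CUBIC)
P=T(q,[grip(np.pi/2,-.104),grip(np.pi/2,-.176),[.03,-.096,.04],[.03,-.096,.13]])
print(proj(f,P).round(0).tolist(),((proj(h,P)-[250,130])*4).round(0).tolist())
cv2.imwrite("pics/m3.png",np.hstack([a[:,100:],c]))
E
```

```text
tool_pos: [0.6029, -0.1309, 0.1114]
wrist_force: [-4.7, 1.3, 9.9]
grip_width: 0.0147
grasp_force: 40.5
[-0.0001  0.      0.0002] [ 0.1  0.  -0.1] t 14.6 [ 0.60285627 -0.13089491  0.11142974] [-4.70552994  1.25121041  9.91118533] 0.014719132377845778
[[262.0, 185.0], [262.0, 322.0], [262.0, 141.0], [262.0, 167.0]] [[273.0, 192.0], [392.0, 221.0], [252.0, 314.0], [260.0, 189.0]]
```

View pics/m3.png

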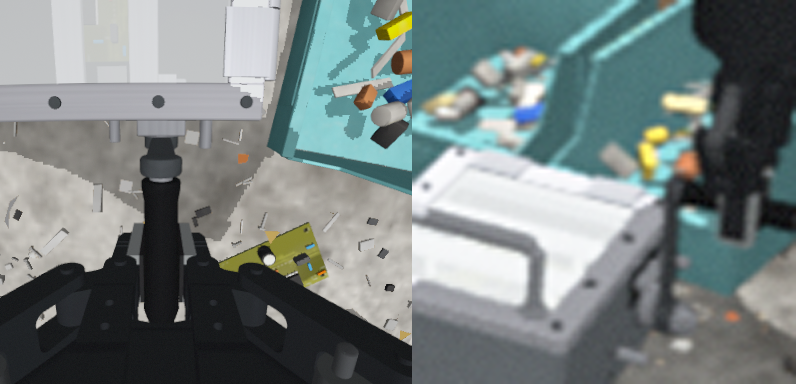

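```bash
python3 -m inch '0 0 0 0 0 0 0;0 0 0 0 0 0 0;0 0 0 0 0 0 0'|grep -E "pos|force|width"; python3 -c "
from rig import bot;print(bot.sign_off())"
```

```text
tool_pos: [0.6025, -0.1309, 0.1114]
wrist_force: [-4.3, 0.5, 10.0]
grip_width: 0.0145
grasp_force: 40.4
the job is handed in; nothing more can be done
None
```

I closed the lid fully (about 33 N at the wrist as it seated), then swung the cam lever straight up and handed in while still holding it there, at about 15 s of the 48 s allowed; I planned the moves to clear the surrounding things, but took no final check picture of them.

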